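# Press the sunken calibration key of the bench scale

### The arm

A 7-joint arm with a two-finger parallel gripper is mounted at the origin on a cart in front of the work surface, level with it; the furniture and walls round the work are solid. World frame = base frame: x ahead of the robot, y to its left, z up, the work surface at z = 0. Lengths are in m, angles in rad, forces in N, time in s.
With the tool pointing down it reaches from about 0.4 to 0.85 m from the base axis. Payload 10.4 kg.
Tool frame: the origin (TCP) lies on the centre line of the jaws, within the pads' length; the fingertips stand 17 mm ahead of it and the grasp point (between the pads) lies 2 mm behind it; z points along the fingers, x is the direction in which the jaws open and shut, and the axes are right-handed (so a half turn about z gives the same grasp; the last joint's range is limited). The gripper opens to 85 mm and grips with 20 to 120 N. Pads are 22 mm wide; open, the fingers measure 114 mm over their backs; the gripper's body (76 mm by 85 mm) begins 54 mm behind the grasp point. The pads swing forward as they close: fully open they stand 13 mm farther back than shut.
Start: joints at [1.234, 0.332, -0.065, 1.46, 0.022, 1.35, -0.088], TCP at [0.193, -0.594, 0.222] pointing down, gripper open.
Joint ranges: [-2.6, 2.6], [-0.5, 2.12], [-1.47, 1.34], [0.16, 2.42], [-1.27, 4.41], [0.06, 2.06], [-2.6, 2.6]. Speed limits (rad/s): [2.22, 2.22, 2.79, 2.79, 3.14, 3.14, 3.14].

### API

Orientations are given as a unit quaternion [w, x, y, z].
In Python, from cell import r gives the robot as it stands.
- The arm moves only by the tool move_arm, never from a script. Its argument "series" is a list of rows, each a list of 7 numbers: the shift along the tool's x, y, z scaled (see below), then the turn, a rotation vector about the tool's x, y, z scaled (see below), then the closure, from 0 (fully open) to 1 (shut). In form: [[x, y, z, ax, ay, az, gripper], ...]. A call has 1 to 10 rows; each row shifts and turns the commanded pose from where the row before left it, along the tool's axes as they then stand; what a row does not reach is not made up. The controller multiplies each number of a shift by 30 mm and each number of a turn by 0.1 rad. A row lasts 1/12 s, in which the tool goes at most 41.7 mm and 7.16 degrees, less where a joint would pass 70% of its speed; a pose out of reach is approached as far as the arm can. A call with a number of a shift or a turn outside -1 to 1 is refused whole. A call with a gripper value outside its range is refused whole. The fingers move at their own pace and stop on an object; "force" is the grip in N (left out, the last holds). Time passes only in rows, so rows that do not move let the fingers close. It gives the time, the measured TCP pose, the force and the opening at its end, in the units of the state.
- r.read_state(): the state, without advancing time (a new reading comes with each control period).
- r.camera(name): name is "scene" or "side" or "wrist"; returns the picture (384x512x3 uint8, red, green, blue); there is no depth.
- r.calibration(name): a dict with "fx", "fy", "cx", "cy" (pixels), "camera_from_world" (4x4, takes a point from world to camera coordinates); the wrist camera has in their place "mount" (4x4, takes a point from camera to tool coordinates, whose origin is the TCP and whose axes are the tool frame's). Camera axes: x right, y down, z forward; pixel columns grow to the right and rows downward; lengths in m; the calibration is good to about 2 mm. The wrist camera is an equidistant fisheye: a pixel r from the principal point sees the ray r / f radians off the axis. A picture is of the moment at which its call begins: read the wrist's pose just before it. calibration takes no time and is no camera call.
- r.job_done(): hands the job in, once; it reports no verdict.
Trained networks look in the newest picture that a camera, given by its name, has taken for a name from the list of things; names that differ only in an ending like _2 or _b are one class to them, and where a whole thing is asked for, a point or a joint stands for the part that bears it (a point fixed in the world has none). Each returns a list of dicts, best first, with "score" (0 to 1); they miss things now and then, are a little off and sometimes report something else, mostly with a low value. They report only what shows in the picture. A call takes as long as a camera call.
- r.boxes_of(camera, target): "location" ([column, row] in pixels, amid what is visible of it).
- r.cut_out(camera, target): "pixels" (384x512 bool, what is visible of it) and "location" ([column, row] in pixels, amid what is visible of it).
The state is a dict: "t": time; "q": joint angles; "qd": joint speeds; "tau": joint torques, N m; "eef_pos": TCP position; "eef_rot": TCP orientation; "ft_force": force on the tool from outside, world axes, zero at the start; "moment": the same for the moment, N m; "finger_gap": finger opening in m.
Only numpy, scipy, OpenCV 4.12 (cv2) and the standard library are available. Lean on these libraries where they do the work, as an engineer would, in place of code of your own. Each camera call takes 0.05 s, during which the arm holds its last target. There are 200 camera calls.

### The job

Calibrate the bench scale: using only the fingertips, push its small sliding cover fully open by the yellow ridge, reach into the well beneath and press the sunken red key all the way down, hold it there for about half a second and let it spring back up, then push the cover fully shut again. Do not lift, tilt or shift the scale, and leave the things standing around it undisturbed.

Things in the scene. Friction and masses are not known exactly. Their poses are not given: they have to be found in the camera images.
- scale: white bench scale, about 2.2 kg, loose on rubber feet, 215 mm (x) by 240 mm (y). Origin: centre of its underside; +x points from its console (robot's side, flat top at 42 mm, x -105 to -5 mm) to its steel pan (top 51 mm), z up. In the console at x -55, y +70 mm is the well; a blue cover, nearly or fully shut at first, slides over it along y between rails 6 mm high, 63 mm apart. Flat display on the -y half.
- cover (a joint): travel of the cover in m: 0 fully shut (over the well), 0.060 fully open, moving along the scale's -y axis; stays where it is left, about 1.2 N of friction, stops at both ends
- cover_ridge (a point): centre of the top edge of the yellow ridge across the middle of the blue cover. The cover is a 61x60 mm plate whose top lies 12.5 mm below this point; the ridge is 50 mm long (scale's x), 8 mm thick (scale's y) and stands 12.5 mm above the plate. Axes as the scale's. Push on the ridge's side.
- well_mouth (a point): centre of the well's round mouth, in the plane of the console's top, 42 mm above the scale's underside. The well is vertical, 48 mm wide and 24 mm deep, the red key at its bottom. Axes as the scale's.
- key (a joint): travel of the red key in m: 0 up, 0.005 fully down; it springs back up by itself; about 1.2 N to start, 4.2 N fully down
- key_top (a point): centre of the top of the round red key, 28 mm in diameter, which with the key up lies 14 mm below the well's mouth. It moves straight down when pressed.
- tape: roll of beige masking tape lying flat, 98 mm across, 25 mm high; loose, origin at the centre of its underside; to be left alone
- tile: orange clay tile, 60x86x8 mm, lying flat; loose, origin at the centre of its underside; to be left alone
- slip_brush: white shaving brush with a red foot, 36 mm across, 92 mm tall, standing; loose, origin at the centre of its underside; to be left alone
- fish: small grey clay fish plaque, 40x75x9 mm, lying flat; loose, origin at the centre of its underside; to be left alone

How it is judged:
On the way, in this order (a step that is already met when the one before it is completed fails the run):
1. the cover is pushed fully open (value of joint cover above 0.052 m), for 0.2 s.
2. the sunken key is held fully down (value of joint key above 0.004 m), for 0.4 s.
3. the key has come back up (value of joint key below 0.001 m), for 0.1 s.
At the end, for the whole second after the job is handed in: cover shut to within 4 mm, key up to within 1 mm, scale level (0.03 rad), at rest and within 30 mm of where it stood (value of joint cover below 0.004 m and value of joint key below 0.001 m and distance of scale from where it was at the start of the episode below 0.03 m and angle between scale's own z axis and vertical below 0.03 rad and linear speed of scale below 0.01 m/s); the robot touches nothing.
It fails at once if the scale is lifted by more than 8 mm or tilted by more than 0.08 rad (height (world z) of scale above 0.008 m or angle between scale's own z axis and vertical above 0.08 rad).
It fails at once if the scale is shifted by more than 30 mm (distance of scale from where it was at the start of the episode above 0.03 m).
It fails at once if a thing beside the scale is moved by more than 20 mm (distance of any of tape, tile, slip_brush, fish from where it was at the start of the episode above 0.02 m).
It also fails if it takes over 58 s, if anything falls off the work surface, if the arm or the gripper's body presses on something with over 40 N, if the wrist force passes 120 N, or if a joint passes its speed limit or range.

## Working session

There is one attempt and no reset: what is moved stays moved. The work goes in short steps, Python scripts to look and compute and a tool call to move; the robot and the scene stay as the last step left them, time stands still between calls to the robot, and variables do not carry over. Pictures are saved under pics/ and viewed, about 8 in all and at most 12, crops included, and the job is handed in when it is done.

Besides the shell and the picture viewer there is one more tool, called as name(argument=value, ...) on one line, values as JSON. move_arm: Moves the arm, as the interface text tells. Shifts and turns lie within -1 to 1; 1 stands for 30 mm of shift or 0.1 rad of turn. Its arguments: {"type":"object","properties":{"series":{"type":"array","items":{"type":"array","items":{"type":"number","minimum":-1,"maximum":1}}},"force":{"type":"number"}},"required":["series"]}

```bash
mkdir -p pics; ls; cat > h.py <<'E'
import numpy as np, cv2
from cell import r
from scipy.spatial.transform import Rotation as R
def rot(q): return R.from_quat([q[1],q[2],q[3],q[0]]).as_matrix()
def ray(cam,uv):
    c=r.calibration(cam); M=np.array(c["camera_from_world"]) 
    d=np.array([(uv[0]-c["cx"])/c["fx"],(uv[1]-c["cy"])/c["fy"],1]); 
    return -M[:3,:3].T@M[:3,3], M[:3,:3].T@d
def onz(cam,uv,z):
    o,d=ray(cam,uv); return o+d*(z-o[2])/d[2]
def proj(cam,p):
    c=r.calibration(cam); M=np.array(c["camera_from_world"]); q=M[:3,:3]@p+M[:3,3]
    return np.array([c["fx"]*q[0]/q[2]+c["cx"],c["fy"]*q[1]/q[2]+c["cy"]])
def wray(uv,s):
    c=r.calibration("wrist"); m=np.array(c["mount"]); v=np.array([uv[0]-c["cx"],uv[1]-c["cy"]]); n=np.hypot(*v)+1e-9; th=n/c["fx"]
    d=np.array([*(np.sin(th)*v/n),np.cos(th)]); T=rot(s["eef_rot"]); 
    return np.array(s["eef_pos"])+T@m[:3,3], T@m[:3,:3]@d
def wonz(uv,s,z):
    o,d=wray(uv,s); return o+d*(z-o[2])/d[2]
def wproj(p,s):
    c=r.calibration("wrist"); m=np.array(c["mount"]); T=rot(s["eef_rot"]); t=T.T@(np.array(p)-s["eef_pos"])
    q=m[:3,:3].T@(t-m[:3,3]); n=np.hypot(q[0],q[1])+1e-9; th=np.arctan2(n,q[2]); return np.array([c["cx"]+c["fx"]*th*q[0]/n,c["cy"]+c["fx"]*th*q[1]/n])
def save(cam,name):
    im=r.camera(cam); cv2.imwrite("pics/"+name,im[...,::-1]); return im
E
python3 - <<'E'
from h import *
s=r.read_state(); print(s)
for c in("scene","side"):
    save(c,c+"0.png")
    for t,z in(("scale",.04),("cover_ridge",.056),("well_mouth",.042),("key_top",.028),("tape",.012),("tile",.004),("slip_brush",.046),("fish",.004)):
        for b in r.boxes_of(c,t)[:2]: print(c,t,round(b["score"],2),np.round(b["location"]),onz(c,b["location"],z).round(3))
    print(ray(c,(256,192)))
E
```

```text
pics
{'t': 0.0, 'q': array([ 1.23440206,  0.33287086, -0.06471664,  1.46094429,  0.02160583,
        1.34988102, -0.0885217 ]), 'qd': array([1.71298315e-03, 1.70406879e-04, 4.47567497e-04, 1.69161659e-03,
       6.26016207e-05, 3.27548057e-04, 3.38034519e-04]), 'tau': array([ 5.28237490e-05, -6.25457954e+01,  4.90501081e-02, -3.91609454e+01,
        1.62759831e-02,  9.77545656e-03, -4.62634023e-05]), 'eef_pos': array([ 0.1928026 , -0.59411525,  0.22161519]), 'eef_rot': array([-3.87031085e-04,  8.08914320e-01, -5.87926124e-01, -5.87860124e-04]), 'ft_force': array([-0.45893949, -0.47122167,  0.01677883]), 'moment': array([ 0.00067837, -0.02568707, -0.02997256]), 'finger_gap': 0.08546866479115914}
scene scale 0.65 [258. 183.] [ 0.548 -0.021  0.04 ]
scene cover_ridge 0.51 [266. 190.] [0.483 0.    0.056]
scene well_mouth 0.63 [259. 181.] [ 0.555 -0.029  0.042]
scene tape 0.57 [187. 241.] [0.476 0.278 0.012]
scene tile 0.95 [138. 278.] [0.435 0.445 0.004]
scene tile 0.48 [227. 242.] [0.41  0.191 0.004]
scene slip_brush 0.57 [350. 158.] [ 0.469 -0.345  0.046]
scene fish 0.72 [228. 243.] [0.405 0.191 0.004]
(array([-0.45439603,  0.71173426,  0.86238879]), array([ 0.667644  , -0.48184098, -0.56758872]))
side scale 0.94 [302. 207.] [ 0.562 -0.101  0.04 ]
side cover_ridge 0.55 [275. 192.] [ 0.502 -0.018  0.056]
side well_mouth 0.82 [298. 202.] [ 0.561 -0.074  0.042]
side key_top 0.16 [300. 206.] [ 0.568 -0.072  0.028]
side tape 0.89 [238. 167.] [0.462 0.311 0.012]
side tape 0.46 [232. 184.] [0.406 0.166 0.012]
side tile 0.48 [225. 160.] [0.43  0.422 0.004]
side slip_brush 0.84 [312. 267.] [ 0.471 -0.395  0.046]
(array([ 0.1354648 , -1.0751185 ,  0.60006603]), array([ 0.24977369,  0.86389139, -0.438036  ]))
```

View pics/scene0.png

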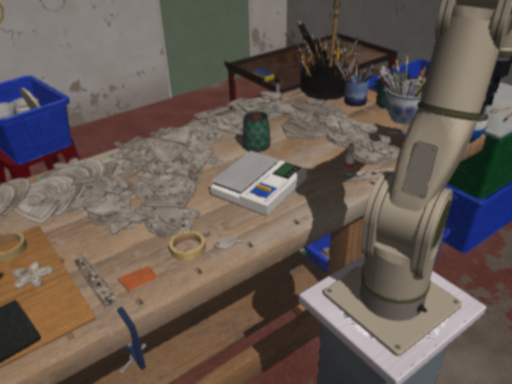

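View pics/side0.png

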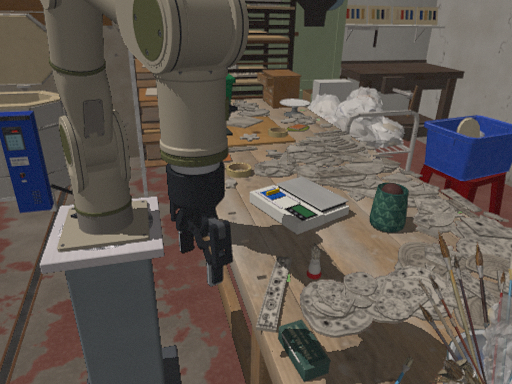

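Both views show the scale near world (0.55, -0.02), with its blue cover at the robot side: scene (262,189), side (275,192). The brush stands at side (313,265), and the tape, fish and tile lie to the left. I'll move above the scale to use the wrist camera.

move_arm(series=[[-0.95,-0.95,-0.3,0,0,0,1],[-0.95,-0.95,-0.3,0,0,0,1],[-0.95,-0.95,-0.3,0,0,0,1],[-0.95,-0.95,-0.3,0,0,0,1],[-0.95,-0.95,-0.3,0,0,0,1],[-0.95,-0.95,0,0,0,0,1],[-0.95,-0.95,0,0,0,0,1],[-0.95,-0.95,0,0,0,0,1]], force=40)

```text
t: 1.57
eef_pos: [0.34, -0.3054, 0.2678]
eef_rot: [0.0, 0.809, -0.588, 0.001]
ft_force: [1.2, 0.3, 0.9]
finger_gap: 0.0
```

move_arm(series=[[-0.9,-0.9,0,0,0,0,1],[-0.9,-0.9,0,0,0,0,1],[-0.9,-0.9,0,0,0,0,1],[-0.9,-0.9,0,0,0,0,1],[-0.5,-0.5,0,0,0,0,1],[0,0,0,0,0,0,1]])

```text
t: 2.07
eef_pos: [0.4204, -0.1474, 0.2679]
eef_rot: [-0.0, 0.811, -0.585, 0.0]
ft_force: [-0.6, 0.1, 1.1]
finger_gap: -0.0001
```

```bash
python3 - <<'E'
from h import *
s=r.read_state(); print(s["t"],s["eef_pos"],s["eef_rot"],s["finger_gap"])
im=save("wrist","w1.png")
for t,z in(("scale",.04),("cover_ridge",.056),("well_mouth",.042),("tape",.012),("tile",.004),("slip_brush",.046),("fish",.004)):
    for b in r.boxes_of("wrist",t)[:2]: print(t,round(b["score"],2),np.round(b["location"]),wonz(b["location"],s,z).round(3))
E
```

```text
2.0667 [ 0.42043716 -0.14741702  0.2678822 ] [-4.71773223e-04  8.11061557e-01 -5.84960416e-01  4.89228715e-04] -0.00011308025601759392
scale 0.66 [218.  56.] [ 0.539 -0.061  0.04 ]
cover_ridge 0.6 [170.  71.] [ 0.503 -0.011  0.056]
well_mouth 0.95 [218.  54.] [ 0.542 -0.06   0.042]
tape 0.84 [29. 72.] [0.457 0.257 0.012]
slip_brush 0.75 [412. 166.] [ 0.492 -0.358  0.046]
fish 0.62 [ 52. 107.] [0.407 0.195 0.004]
```

View pics/w1.png

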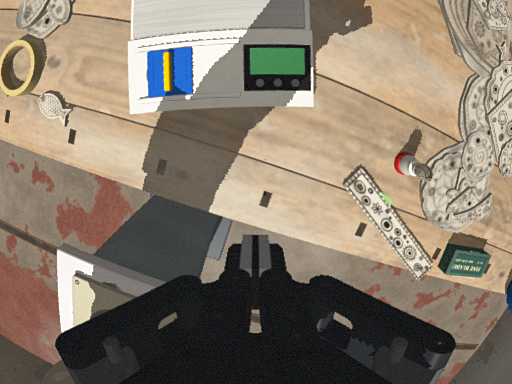

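The wrist view shows the scale upright ahead: cover at (170,72), ridge at (168,71), display at (276,68). The brush is at (405,165), well to the right, and the fish and tape are to the left.

```bash
python3 - <<'E'
from h import *
s=r.read_state(); s["eef_rot"]=np.array(s["eef_rot"])
P={k:wonz(uv,s,z) for k,uv,z in(("ridgeA",(165.5,53),.056),("ridgeB",(168,91),.056),("cnl",(130,113),.0),("cfr",(313,106),.0),("bl",(130,40),.042),("br",(314,38),.042),("cov_bl",(147,48),.044),("cov_fl",(148,97),.044),("cov_br",(191,47),.044),("cov_fr",(193,95),.044))}
for k,v in P.items(): print(k,v.round(4))
for a,b in(("ridgeB","ridgeA"),("cfr","cnl"),("br","bl"),("cov_fr","cov_fl")):
    d=P[b]-P[a]; print(a,b,np.degrees(np.arctan2(d[1],d[0])).round(1),np.hypot(*d[:2]).round(4))
T=rot(s["eef_rot"]);print(T.round(3))
c=r.calibration("wrist"); print(np.array(c["mount"]).round(3))
E
```

```text
ridgeA [ 0.5225 -0.0054  0.056 ]
ridgeB [ 0.4772 -0.0231  0.056 ]
cnl [0.4299 0.0427 0.    ]
cfr [ 0.5155 -0.2086  0.    ]
bl [0.5311 0.0547 0.042 ]
br [ 0.5977 -0.1744  0.042 ]
cov_bl [0.5248 0.0259 0.044 ]
cov_fl [0.4627 0.0049 0.044 ]
cov_br [ 0.5389 -0.0315  0.044 ]
cov_fr [ 0.4802 -0.0528  0.044 ]
ridgeB ridgeA 21.3 0.0487
cfr cnl 108.8 0.2655
br bl 106.2 0.2385
cov_fr cov_fl 106.8 0.0603
[[ 0.307 -0.952 -0.   ]
 [-0.952 -0.307 -0.   ]
 [ 0.     0.    -1.   ]]
[[ 1.    -0.     0.     0.001]
 [-0.     0.956  0.294 -0.075]
 [-0.    -0.294  0.956 -0.151]
 [ 0.     0.     0.     1.   ]]
```

move_arm(series=[[-0.95,-0.51,0.6,0,0,0,1],[-0.95,-0.51,0.6,0,0,0,1],[-0.95,-0.51,0.6,0,0,0,1],[-0.95,-0.51,0.6,0,0,0,1],[-0.95,-0.51,0.6,0,0,0,1],[0,0,0,0,0,0,1],[0,0,0,0,0,0,1]])

```text
t: 3.05
eef_pos: [0.4467, 0.008, 0.1766]
eef_rot: [0.0, 0.81, -0.587, -0.001]
ft_force: [-0.8, -0.2, 0.2]
finger_gap: -0.0
```

```bash
python3 - <<'E'
from h import *
s=r.read_state(); print(s["t"],s["eef_pos"],s["eef_rot"],s["ft_force"])
im=save("wrist","w2.png"); np.save("w2.npy",np.r_[s["eef_pos"],s["eef_rot"]])
for t,z in(("cover_ridge",.056),("scale",.04),("well_mouth",.042)):
    for b in r.boxes_of("wrist",t)[:2]: print(t,round(b["score"],2),np.round(b["location"]),wonz(b["location"],s,z).round(3))
E
```

```text
3.05 [0.44673033 0.0080429  0.17660463] [ 2.82431129e-04  8.09738348e-01 -5.86790461e-01 -8.26740659e-04] [-0.77770259 -0.16075367  0.1913541 ]
cover_ridge 0.67 [286. 131.] [ 0.505 -0.004  0.056]
scale 0.86 [334.  94.] [ 0.554 -0.038  0.04 ]
well_mouth 0.75 [335.  92.] [ 0.557 -0.038  0.042]
```

View pics/w2.png

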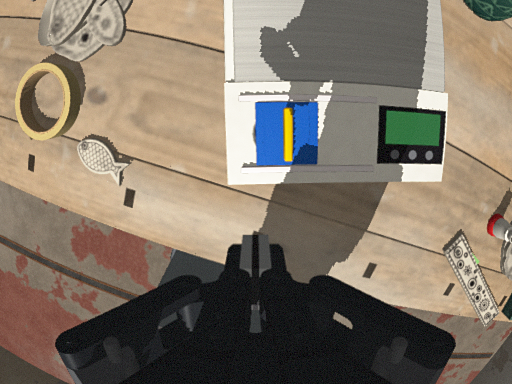

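The ridge is at (289,135), the cover spans (256..318, 101..165), and the rails run along rows 98 and 170. A dark sliver of the well shows at the cover's left edge. The fingers point at (256,235).

```bash
python3 - <<'E'
from h import *
im=cv2.imread("pics/w2.png"); a=np.load("w2.npy"); s=dict(eef_pos=a[:3],eef_rot=a[3:])
hsv=cv2.cvtColor(im,cv2.COLOR_BGR2HSV)
roi=np.zeros(im.shape[:2],bool); roi[95:175,245:330]=1
yel=(hsv[...,0]>18)&(hsv[...,0]<36)&(hsv[...,1]>150)&roi
blu=(hsv[...,0]>100)&(hsv[...,0]<130)&(hsv[...,1]>120)&roi
T=rot(s["eef_rot"])
def box(m):
    c,_=cv2.findContours(m.astype(np.uint8),0,2); c=max(c,key=cv2.contourArea); return cv2.boxPoints(cv2.minAreaRect(c))
for n,m,z in(("yel",yel,.057),("blu",yel|blu,.0445)):
    b=box(m); W=np.array([wonz(p,s,z) for p in b]); print(n,b.round(1).tolist(),W.round(4)[:,:2].tolist(),"c",W.mean(0).round(4))
    for i in range(2):
        d=W[i+1]-W[i]; print("  len",np.hypot(*d[:2]).round(4),np.degrees(np.arctan2(d[1],d[0])).round(1))
    print("  tool rel",((W-s["eef_pos"])@T).round(4)[:,:2].tolist())
for n,uv,z in(("consoleFL",(228,185),.042),("FR",(443,181),.042),("BL",(225,82),.042),("BR",(447,94),.042),("railTL",(239,97),.045),("railTR",(378,100),.045),("railBL",(242,172),.045),("railBR",(380,163),.045)):
    p=wonz(uv,s,z); print(n,p.round(4),((p-s["eef_pos"])@T).round(4))
cv2.imwrite("pics/c2.png",cv2.resize(im[75:195,215:455],None,fx=3.3,fy=3.3,interpolation=cv2.INTER_CUBIC))
E
```

```text
yel [[284.0, 108.0], [292.0, 108.0], [292.0, 160.0], [284.0, 160.0]] [[0.5242, 0.0049], [0.5266, -0.002], [0.4812, -0.0179], [0.4789, -0.0108]] c [ 0.5027 -0.0065  0.057 ]
  len 0.0073 -70.6
  len 0.0481 -160.7
  tool rel [[0.0273, -0.0728], [0.0345, -0.073], [0.0355, -0.0249], [0.028, -0.0248]]
blu [[255.0, 102.0], [317.0, 102.0], [317.0, 164.0], [255.0, 164.0]] [[0.5212, 0.0313], [0.5407, -0.0242], [0.4838, -0.045], [0.4644, 0.0127]] c [ 0.5025 -0.0063  0.0445]
  len 0.0589 -70.6
  len 0.0606 -159.9
  tool rel [[0.0012, -0.0782], [0.06, -0.0795], [0.0621, -0.0189], [0.0012, -0.0185]]
consoleFL [0.4353 0.0315 0.042 ] [-0.0257  0.0033  0.1346]
FR [ 0.5168 -0.1968  0.042 ] [ 0.2167 -0.003   0.1344]
BL [0.531  0.0643 0.042 ] [-0.0271 -0.0978  0.1345]
BR [ 0.6085 -0.1604  0.042 ] [ 0.2106 -0.1015  0.1342]
railTL [0.5211 0.047  0.045 ] [-0.0137 -0.083   0.1315]
railTR [ 0.5659 -0.0819  0.045 ] [ 0.1227 -0.0854  0.1314]
railBL [0.453  0.0223 0.045 ] [-0.0115 -0.0106  0.1316]
railBR [ 0.5072 -0.1081  0.045 ] [ 0.1294 -0.0215  0.1314]
```

View pics/c2.png

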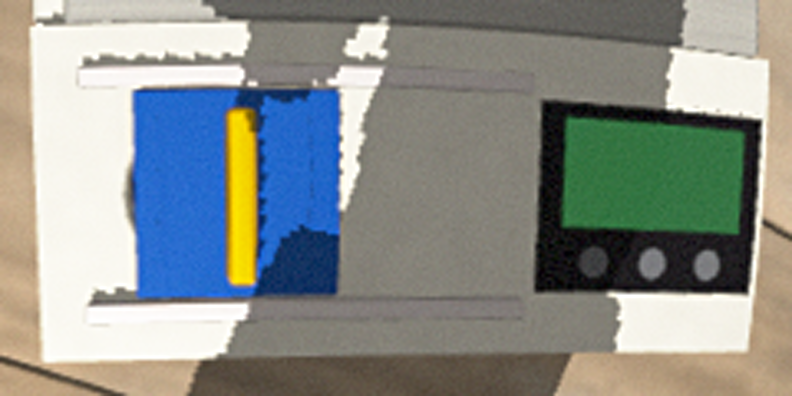

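move_arm(series=[[0,-0.82,0,0,0,-0.23,1],[0,-0.82,0,0,0,0,1],[0,0,0.9,0,0,0,1],[0,0,0.9,0,0,0,1],[0,0,0.9,0,0,0,1],[0,0,0.6,0,0,0,1],[0,0,0,0,0,0,1],[0,0,0,0,0,0,1]])

```text
t: 3.92
eef_pos: [0.4937, 0.0217, 0.0785]
eef_rot: [0.0, 0.815, -0.579, -0.0]
ft_force: [-0.0, -0.0, -0.0]
finger_gap: 0.0002
```

```bash
python3 - <<'E'
from h import *
s=r.read_state(); print(s["t"],s["eef_pos"],s["eef_rot"],s["ft_force"])
im=save("wrist","w3.png"); cv2.imwrite("pics/c3.png",cv2.resize(im[60:330,130:400,::-1],None,fx=2.2,fy=2.2))
E
```

```text
3.9167 [0.49371699 0.02171266 0.07851816] [ 2.92211214e-04  8.15206703e-01 -5.79169893e-01 -4.26484054e-04] [-0.02164201 -0.01727648 -0.01562545]
```

View pics/c3.png

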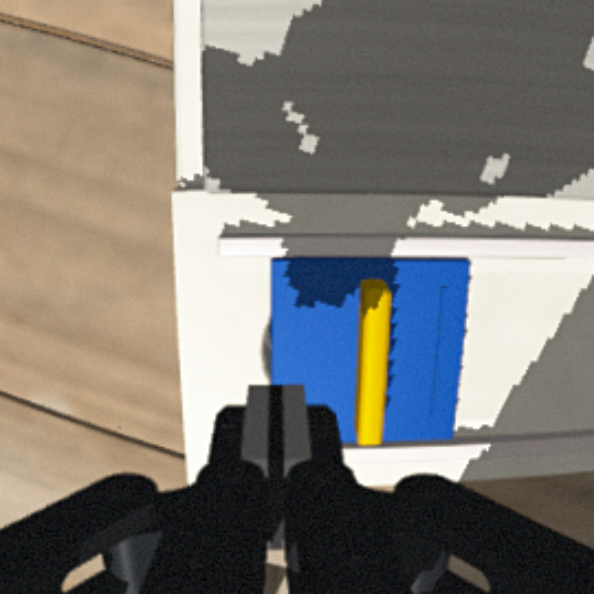

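The fingertips are at crop (275,385), level with the ridge's middle on its left side, with clearance. The tip looks about 16 mm wide. Next I'll lower to ridge height and push.

move_arm(series=[[0,0,0.2,0,0,0,1],[0,0,0.2,0,0,0,1],[0,0,0,0,0,0,1],[0.3,0,0,0,0,0,1],[0.3,0,0,0,0,0,1],[0.3,0,0,0,0,0,1],[0.2,0,0,0,0,0,1],[0.2,0,0,0,0,0,1]])

```text
t: 4.63
eef_pos: [0.5071, -0.0155, 0.0665]
eef_rot: [0.0, 0.815, -0.579, 0.0]
ft_force: [-0.1, 0.4, -0.9]
finger_gap: -0.0
```

move_arm(series=[[0.2,0,0,0,0,0,1],[0.2,0,0,0,0,0,1],[0.2,0,0,0,0,0,1],[0,0,0,0,0,0,1]])

```text
t: 4.97
eef_pos: [0.513, -0.0326, 0.0663]
eef_rot: [0.0, 0.815, -0.579, 0.0]
ft_force: [0.4, -0.6, -0.5]
finger_gap: -0.0
```

```bash
python3 - <<'E'
from h import *
s=r.read_state(); print(s["t"],s["eef_pos"],s["eef_rot"],s["ft_force"])
im=save("wrist","w4.png"); cv2.imwrite("pics/c4.png",cv2.resize(im[60:330,130:400,::-1],None,fx=2.2,fy=2.2))
E
```

```text
4.9667 [ 0.51302835 -0.03261897  0.06634964] [ 1.29610803e-04  8.15207083e-01 -5.79169557e-01  1.38462953e-04] [ 0.41049026 -0.56803259 -0.46920595]
```

View pics/c4.png

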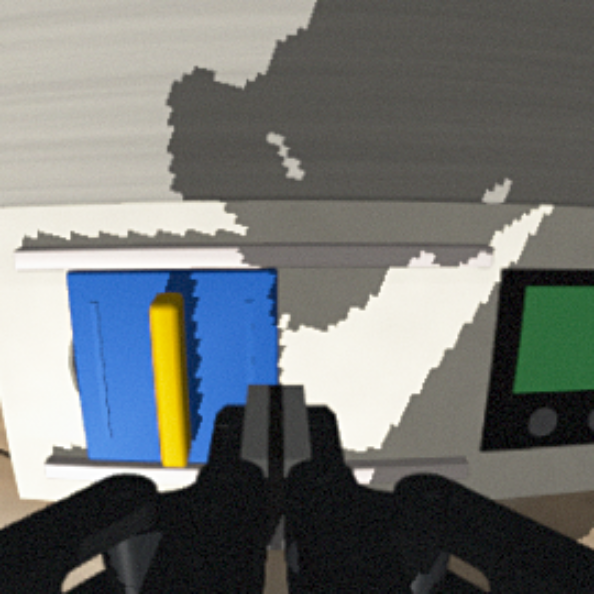

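The fingertips have passed over the ridge: it's still at crop (165,380), to the left of the fingers, and the cover hasn't moved. I need to check the heights by triangulating the ridge and the tip.

```bash
python3 - <<'E'
from h import *
from scipy.optimize import least_squares
a=np.load("w2.npy"); S2=dict(eef_pos=a[:3],eef_rot=a[3:])
S3=dict(eef_pos=np.array([.49371699,.02171266,.07851816]),eef_rot=np.array([2.9e-4,.815206703,-.579169893,-4.3e-4]))
s=r.read_state(); S4=s
f=lambda u,v:(130+u/2.2-.3,60+v/2.2-.3)
def tri(obs):
    res=least_squares(lambda p:np.concatenate([wproj(p,S)-uv for S,uv in obs]),[.5,0,.05]); return res.x.round(4),res.fun.round(1)
# far end of ridge top centre; near end
print("far",tri([(S2,(288.5,108)),(S3,f(374,281)),(S4,f(167,296))]))
print("plateFL far-left",tri([(S2,(255.5,102)),(S3,f(272,258)),(S4,f(68,272))]))
print("plate far-right",tri([(S2,(317.5,102)),(S3,f(468,259)),(S4,f(277,269))]))
o,d=wray(f(275,385),s); T=rot(s["eef_rot"]); o=T.T@(o-s["eef_pos"]); d=T.T@d
for y in(-.011,-.008,-.005,0): 
    k=(y-o[1])/d[1]; print("tip if y=",y,(o+k*d).round(4))
w=[]
for u in(245,307):
    o,d=wray(f(u,385),s); o=T.T@(o-s["eef_pos"]); d=T.T@d; w.append((o+d*(.017-o[2])/d[2]).round(4))
print(w)
E
```

```text
far (array([0.5261, 0.002 , 0.0513]), array([-1.5, -1. ,  0.2,  0.6,  0.7,  0.1]))
plateFL far-left (array([0.5217, 0.0314, 0.0461]), array([-0.4, -0.6, -0. ,  0.4,  0.3, -0. ]))
plate far-right (array([ 0.541 , -0.0238,  0.0449]), array([-0.7, -0.5,  0. , -0.1,  0.4,  0.4]))
tip if y= -0.011 [ 0.001  -0.011  -0.0133]
tip if y= -0.008 [ 0.001  -0.008  -0.0069]
tip if y= -0.005 [ 0.001  -0.005  -0.0004]
tip if y= 0 [0.0009 0.     0.0104]
[array([-0.0075,  0.0031,  0.017 ]), array([0.01  , 0.0031, 0.017 ])]
```

move_arm(series=[[0,0,-1,0,0,0,1],[-0.85,0,0,0,0,0,1],[-0.85,0,0,0,0,0,1],[0,0,0.5,0,0,0,1],[0,0,0.4,0,0,0,1],[0,0,0,0,0,0,1],[0,0,0,0,0,0,1]])

```text
t: 5.6
eef_pos: [0.4953, 0.0164, 0.0686]
eef_rot: [0.001, 0.815, -0.579, -0.001]
ft_force: [-0.3, -0.6, 0.4]
finger_gap: 0.0003
```

move_arm(series=[[0,0,0.1,0,0,0,1],[0,0,0.1,0,0,0,1],[0,0,0,0,0,0,1]])

```text
t: 5.85
eef_pos: [0.4958, 0.0165, 0.0631]
eef_rot: [0.0, 0.815, -0.579, -0.0]
ft_force: [0.2, -0.2, -0.2]
finger_gap: -0.0001
```

```bash
python3 - <<'E'
from h import *
s=r.read_state(); print(s["t"],s["eef_pos"],s["ft_force"])
a=save("side","s5.png"); 
b=save("wrist","w5.png")
A=cv2.resize(a[150:260,190:360,::-1],(760,492),interpolation=cv2.INTER_CUBIC); cv2.imwrite("pics/c5.png",A)
E
```

```text
5.85 [0.49581486 0.01650448 0.06306786] [ 0.22639858 -0.18772406 -0.2269596 ]
```

View pics/c5.png

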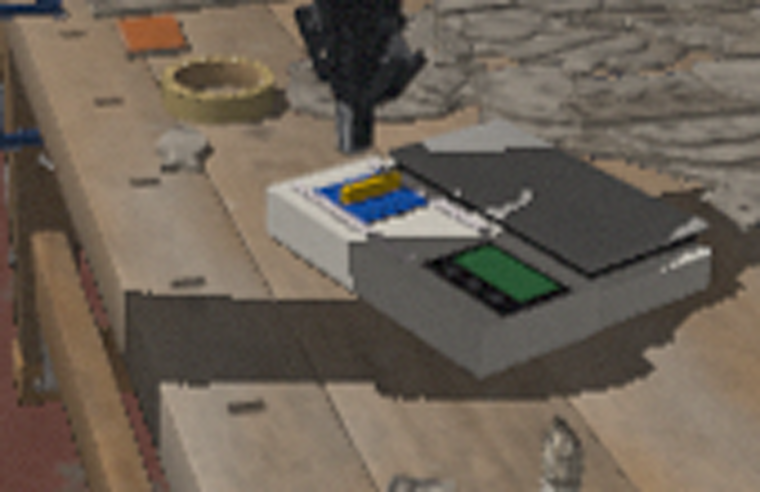

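The side crop shows the tips ending at (352,152), clearly above and beyond the ridge at (372,187), so the tip is higher than I assumed. I'll check it against the projection.

```bash
python3 - <<'E'
from h import *
s=r.read_state(); p=np.array(s["eef_pos"])
for dz in(.03,.017,.01,0,-.01): print(dz,proj("side",p-[0,0,dz]).round(1),proj("scene",p-[0,0,dz]).round(1))
print("obs tip (268.7,184); ridge",proj("side",np.array([.5027,-.0065,.057])).round(1),"obs (273.2,191.8)")
save("scene","sc5.png")
im=cv2.imread("pics/sc5.png"); cv2.imwrite("pics/c6.png",cv2.resize(im[130:230,190:330],None,fx=5,fy=5,interpolation=cv2.INTER_CUBIC))
E
```

```text
0.03 [269.2 194.2] [258.6 196.7]
0.017 [269.3 190.6] [258.5 193.1]
0.01 [269.4 188.6] [258.5 191.2]
0 [269.5 185.8] [258.4 188.4]
-0.01 [269.6 183. ] [258.3 185.6]
obs tip (268.7,184); ridge [273.7 190.5] obs (273.2,191.8)
```

View pics/c6.png

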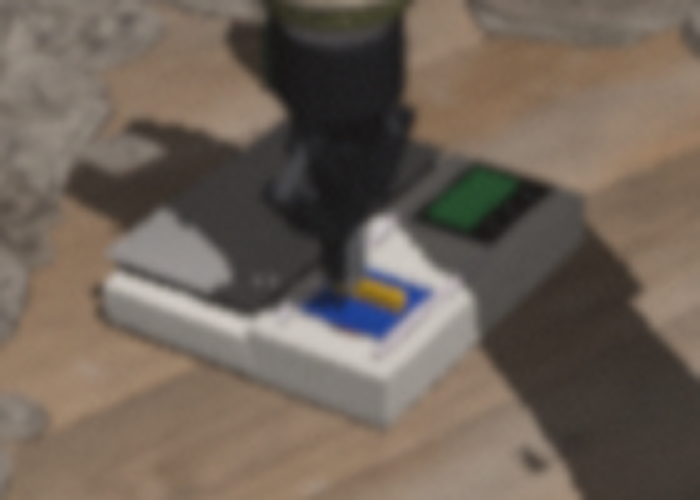

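The scene crop puts the tip at (342,285), so all three cameras place the real tip near TCP height rather than 17 mm ahead. I'll descend gently, feeling for the plate.

move_arm(series=[[0,0,0.15,0,0,0,1],[0,0,0.1,0,0,0,1],[0,0,0,0,0,0,1]])

```text
t: 6.25
eef_pos: [0.4954, 0.0169, 0.0552]
eef_rot: [0.0, 0.816, -0.579, -0.0]
ft_force: [0.2, 0.7, -0.3]
finger_gap: 0.0003
```

move_arm(series=[[0,0,0.1,0,0,0,1],[0,0,0,0,0,0,1]])

```text
t: 6.42
eef_pos: [0.4955, 0.0169, 0.0524]
eef_rot: [0.0, 0.816, -0.579, -0.0]
ft_force: [0.2, -0.2, 0.1]
finger_gap: -0.0
```

move_arm(series=[[0,0,0.1,0,0,0,1],[0,0,0,0,0,0,1]])

```text
t: 6.58
eef_pos: [0.4956, 0.0169, 0.0494]
eef_rot: [0.0, 0.816, -0.579, -0.0]
ft_force: [-0.4, -0.4, -0.9]
finger_gap: 0.0003
```

move_arm(series=[[0,0,0.06,0,0,0,1],[0,0,0,0,0,0,1]])

```text
t: 6.75
eef_pos: [0.4957, 0.0169, 0.0478]
eef_rot: [0.0, 0.816, -0.579, -0.0]
ft_force: [1.0, 1.3, 0.5]
finger_gap: -0.0001
```

move_arm(series=[[0,0,0.06,0,0,0,1],[0,0,0,0,0,0,1]])

```text
t: 6.92
eef_pos: [0.4957, 0.0169, 0.0461]
eef_rot: [0.0, 0.816, -0.579, -0.0]
ft_force: [-0.3, -1.4, -0.6]
finger_gap: 0.0
```

```bash
python3 - <<'E'
from h import *
s=r.read_state(); print(s["t"],s["eef_pos"],s["ft_force"])
im=save("wrist","w7.png"); cv2.imwrite("pics/c7.png",cv2.resize(im[100:300,170:370,::-1],None,fx=3,fy=3,interpolation=cv2.INTER_CUBIC))
E
```

```text
6.9167 [0.49573259 0.01685602 0.04606496] [-0.3324586  -1.44027694 -0.63231955]
```

View pics/c7.png

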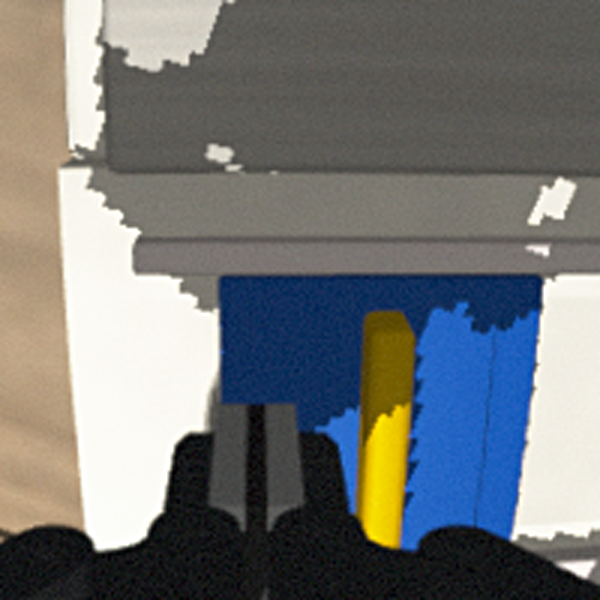

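The crop shows the tips at (258,404) left of the ridge (385,430), with no contact yet. The front-face geometry gives a tip about 13 mm behind the TCP, so I'll keep going down.

move_arm(series=[[0,0,0.1,0,0,0,1],[0,0,0,0,0,0,1]])

```text
t: 7.13
eef_pos: [0.4956, 0.0168, 0.0429]
eef_rot: [0.0, 0.816, -0.579, -0.0]
ft_force: [-0.3, -0.5, -0.1]
finger_gap: 0.0
```

move_arm(series=[[0,0,0.1,0,0,0,1],[0,0,0,0,0,0,1]])

```text
t: 7.3
eef_pos: [0.4956, 0.0169, 0.0398]
eef_rot: [0.0, 0.816, -0.579, -0.0]
ft_force: [-0.1, 0.7, 0.2]
finger_gap: -0.0001
```

move_arm(series=[[0,0,0.07,0,0,0,1],[0,0,0,0,0,0,1]])

```text
t: 7.47
eef_pos: [0.4956, 0.0169, 0.0378]
eef_rot: [0.0, 0.816, -0.579, -0.0]
ft_force: [0.6, 0.2, -1.0]
finger_gap: -0.0003
```

move_arm(series=[[0,0,0.07,0,0,0,1],[0,0,0,0,0,0,1]])

```text
t: 7.63
eef_pos: [0.4961, 0.0166, 0.0373]
eef_rot: [0.001, 0.816, -0.579, 0.0]
ft_force: [-7.2, -3.1, 18.0]
finger_gap: -0.0002
```

Contact at TCP z ≈ 0.0373 (18 N), so the tip is about 8 mm behind the TCP. I'll raise 6 mm and push.

move_arm(series=[[0,0,-0.2,0,0,0,1],[0,0,0,0,0,0,1],[0.2,0,0,0,0,0,1],[0.2,0,0,0,0,0,1],[0.2,0,0,0,0,0,1],[0.2,0,0,0,0,0,1],[0,0,0,0,0,0,1]])

```text
t: 8.22
eef_pos: [0.5043, -0.0074, 0.042]
eef_rot: [0.0, 0.815, -0.579, 0.0]
ft_force: [-0.2, 0.4, 0.1]
finger_gap: 0.0001
```

```bash
cat >> h.py <<'E'
def mea(name,z=.058,zb=.0455):
    s=r.read_state(); im=save("wrist",name)[...,::-1]; hsv=cv2.cvtColor(np.ascontiguousarray(im),cv2.COLOR_BGR2HSV)
    o=[np.array(s["eef_pos"]).round(4),np.array(s["ft_force"]).round(1)]
    R0=np.array([.5027,-.0065]); nx=np.array([.944,.329]); ny=np.array([.329,-.944])
    for lo,hi,sm,zz in((18,36,150,z),(100,130,120,zb)):
        m=((hsv[...,0]>lo)&(hsv[...,0]<hi)&(hsv[...,1]>sm)).astype(np.uint8)
        n,l,st,c=cv2.connectedComponentsWithStats(m)
        best=None
        for i in range(1,n):
            if st[i,4]<60: continue
            ys,xs=np.nonzero(l==i); W=np.array([wonz((x,y),s,zz)[:2] for x,y in zip(xs,ys)])-R0
            if np.hypot(*W.mean(0))>.12: continue
            a,b=W@nx,W@ny; o.append(("Y" if zz==z else "B",st[i,4],"x",np.percentile(a,[1,99]).round(4).tolist(),"open",np.percentile(b,[1,99]).round(4).tolist()))
    print(s["t"],*o,"TCP rel",((np.array(s["eef_pos"])[:2]-R0)@np.c_[nx,ny]).round(4),sep="\n ")
E
python3 -c "
from h import *
mea('w8.png')"
```

```text
Traceback (most recent call last):
  File "h.py", line 35, in mea
    ys,xs=np.nonzero(l==i); W=np.array([wonz((x,y),s,zz)[:2] for x,y in zip(xs,ys)])-R0
                                        ~~~~^^^^^^^^^^^^
  File "h.py", line 19, in wonz
    o,d=wray(uv,s); return o+d*(z-o[2])/d[2]
        ~~~~^^^^^^
  File "h.py", line 15, in wray
    c=r.calibration("wrist"); m=np.array(c["mount"]); v=np.array([uv[0]-c["cx"],uv[1]-c["cy"]]); n=np.hypot(*v)+1e-9; th=n/c["fx"]
ValueError: time passes only in moves, steps and waits
```

```bash
python3 - <<'E'
t=open("h.py").read()
t=t.replace('from scipy','WC=r.calibration("wrist")\nfrom scipy',1).replace('c=r.calibration("wrist"); m=','c=WC; m=')
open("h.py","w").write(t)
E
python3 -c "
from h import *
mea('w8b.png')"
```

```text
8.2667
 [ 0.5038 -0.0068  0.0418]
 [ 0.4  1.2 -0.4]
 ('Y', np.int32(958), 'x', [-0.0111, 0.0279], 'open', [0.0143, 0.0223])
 ('B', np.int32(5940), 'x', [-0.022, 0.0306], 'open', [-0.0103, 0.0478])
 TCP rel
 [0.001  0.0006]
```

The cover is moving (ridge now +18 mm). I'll keep pushing towards the stop.

move_arm(series=[[0.2,0,0,0,0,0,1],[0.2,0,0,0,0,0,1],[0.2,0,0,0,0,0,1],[0.2,0,0,0,0,0,1],[0.2,0,0,0,0,0,1],[0,0,0,0,0,0,1]])

```text
t: 8.82
eef_pos: [0.5141, -0.0358, 0.0421]
eef_rot: [0.0, 0.815, -0.579, 0.0]
ft_force: [-0.2, -0.1, 0.1]
finger_gap: 0.0003
```

move_arm(series=[[0.1,0,0,0,0,0,1],[0,0,0,0,0,0,1]])

```text
t: 8.98
eef_pos: [0.5148, -0.0374, 0.0421]
eef_rot: [0.0, 0.815, -0.579, 0.0]
ft_force: [-0.1, -1.4, -0.1]
finger_gap: -0.0002
```

```bash
python3 -c "
from h import *
mea('w9.png')"
```

```text
8.9833
 [ 0.5148 -0.0374  0.0421]
 [-0.1 -1.4 -0.1]
 ('Y', np.int32(877), 'x', [-0.0094, 0.0281], 'open', [0.0459, 0.0539])
 ('B', np.int32(5933), 'x', [-0.0218, 0.0308], 'open', [0.0215, 0.0795])
 TCP rel
 [0.0013 0.0331]
```

move_arm(series=[[0.1,0,0,0,0,0,1],[0,0,0,0,0,0,1]])

```text
t: 9.2
eef_pos: [0.5154, -0.0386, 0.042]
eef_rot: [-0.0, 0.816, -0.578, -0.001]
ft_force: [-1.9, 4.3, 0.5]
finger_gap: -0.0001
```

```bash
python3 -c "
from h import *
mea('w10.png')"
```

```text
9.2
 [ 0.5154 -0.0386  0.042 ]
 [-1.9  4.3  0.5]
 ('Y', np.int32(846), 'x', [-0.0085, 0.0283], 'open', [0.047, 0.0549])
 ('B', np.int32(5945), 'x', [-0.0216, 0.0311], 'open', [0.0225, 0.0805])
 TCP rel
 [0.0014 0.0345]
```

The stop is reached (4.7 N, no further travel). I'll back off, rise and look for the key.

move_arm(series=[[-0.3,0,0,0,0,0,1],[0,0,-0.9,0,0,0,1],[-0.2,0.5,-0.9,0,0,0,1],[-0.2,0.5,-0.5,0,0,0,1],[0,0,0,0,0,0,1],[0,0,0,0,0,0,1]])

```text
t: 9.75
eef_pos: [0.4807, -0.0301, 0.1119]
eef_rot: [0.0, 0.816, -0.579, 0.002]
ft_force: [0.6, -1.1, -0.1]
finger_gap: 0.0003
```

```bash
python3 - <<'E'
from h import *
mea('w11.png')
s=r.read_state(); s["eef_pos"]=np.array(s["eef_pos"])
for t,z in(("key_top",.028),("well_mouth",.042)):
    for b in r.boxes_of("wrist",t)[:2]: print(t,b["score"],b["location"],wonz(b["location"],s,z))
im=cv2.imread("pics/w11.png"); h=cv2.cvtColor(im,cv2.COLOR_BGR2HSV)
m=(((h[...,0]<8)|(h[...,0]>172))&(h[...,1]>130)).astype(np.uint8); m[260:]=0
n,l,st,c=cv2.connectedComponentsWithStats(m)
R0=np.array([.5027,-.0065]); 
for i in range(1,n):
    if st[i,4]>80: p=wonz(c[i],s,.028); print("red",st[i],c[i],p,(p[:2]-R0)@np.array([[.944,.329],[.329,-.944]]))
cv2.imwrite("pics/c11.png",cv2.resize(im[70:290,120:400],None,fx=2.6,fy=2.6,interpolation=cv2.INTER_CUBIC))
E
```

```text
9.75
 [ 0.4807 -0.0301  0.1119]
 [ 0.6 -1.1 -0.1]
 ('Y', np.int32(785), 'x', [-0.0234, 0.025], 'open', [0.0463, 0.0549])
 ('B', np.int32(5066), 'x', [-0.0293, 0.03], 'open', [0.0223, 0.0803])
 TCP rel
 [-0.0286  0.015 ]
key_top 0.87 [221.7, 163.3] [0.49941142 0.00352538 0.028     ]
key_top 0.58 [38.5, 186.7] [0.41999447 0.1759835  0.028     ]
well_mouth 0.84 [301.9, 108.7] [ 0.56124317 -0.03970394  0.042     ]
well_mouth 0.63 [38.0, 185.3] [0.42902826 0.16586747 0.042     ]
red [207 145  36  36 984] [224.74288618 162.60060976] [0.50075113 0.00137226 0.028     ] [ 0.00075025 -0.00807259]
red [488 250  18  10 103] [496.0776699 254.7961165] [ 0.5071911  -0.32628291  0.028     ] [-0.10096898  0.30335264]
```

View pics/c11.png

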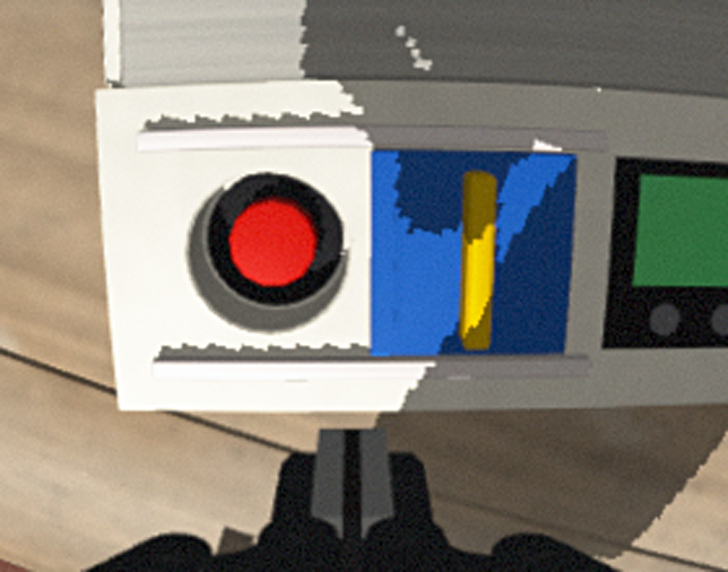

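The well is open, with the red key at (272,242) in the crop and the cover clear to the right. I'll move over the key and descend.

move_arm(series=[[-0.39,-0.48,0,0,0,0,1],[-0.39,-0.48,0,0,0,0,1],[0,0,0,0,0,0,1],[0,0,0.8,0,0,0,1],[0,0,0.5,0,0,0,1],[0,0,0,0,0,0,1]])

```text
t: 10.4
eef_pos: [0.4976, 0.0016, 0.0686]
eef_rot: [0.001, 0.816, -0.578, -0.003]
ft_force: [-0.1, -0.4, -0.6]
finger_gap: -0.0004
```

```bash
python3 -c "
from h import *
mea('w12.png')"
```

```text
10.4
 [0.4976 0.0016 0.0686]
 [-0.1 -0.4 -0.6]
 ('Y', np.int32(1129), 'x', [-0.0233, 0.027], 'open', [0.0446, 0.0544])
 ('B', np.int32(6013), 'x', [-0.0293, 0.0303], 'open', [0.0218, 0.0801])
 TCP rel
 [-0.0021 -0.0094]
```

move_arm(series=[[0.03,-0.08,0.5,0,0,0,1],[0,0,0.5,0,0,0,1],[0,0,0.3,0,0,0,1],[0,0,0,0,0,0,1],[0,0,0,0,0,0,1]])

```text
t: 10.87
eef_pos: [0.5025, 0.0018, 0.0334]
eef_rot: [0.0, 0.816, -0.579, -0.0]
ft_force: [-0.1, 0.8, 0.9]
finger_gap: 0.0
```

move_arm(series=[[0,0,0.1,0,0,0,1],[0,0,0,0,0,0,1]])

```text
t: 11.03
eef_pos: [0.5028, 0.0016, 0.0306]
eef_rot: [-0.0, 0.816, -0.579, 0.0]
ft_force: [-0.4, 0.3, 0.1]
finger_gap: -0.0
```

move_arm(series=[[0,0,0.1,0,0,0,1],[0,0,0,0,0,0,1]])

```text
t: 11.2
eef_pos: [0.5024, 0.0016, 0.027]
eef_rot: [0.0, 0.816, -0.579, 0.0]
ft_force: [-0.7, -0.5, -0.3]
finger_gap: -0.0
```

move_arm(series=[[0,0,0.07,0,0,0,1],[0,0,0,0,0,0,1]])

```text
t: 11.37
eef_pos: [0.5023, 0.0017, 0.0248]
eef_rot: [0.0, 0.816, -0.579, -0.0]
ft_force: [0.3, 0.1, 0.2]
finger_gap: -0.0001
```

move_arm(series=[[0,0.05,0.1,0,0,0,1],[0,0,0,0,0,0,1]])

```text
t: 11.53
eef_pos: [0.5005, 0.0011, 0.0215]
eef_rot: [0.0, 0.816, -0.579, -0.0]
ft_force: [0.0, 0.2, -0.5]
finger_gap: 0.0002
```

move_arm(series=[[0,0,0.1,0,0,0,1],[0,0,0,0,0,0,1]])

```text
t: 11.7
eef_pos: [0.501, 0.0012, 0.0187]
eef_rot: [0.0, 0.816, -0.579, 0.0]
ft_force: [-0.4, -0.6, 1.8]
finger_gap: -0.0001
```

move_arm(series=[[0,0,0.07,0,0,0,1],[0,0,0,0,0,0,1]])

```text
t: 11.87
eef_pos: [0.5011, 0.0012, 0.0168]
eef_rot: [-0.0, 0.816, -0.579, 0.0]
ft_force: [-0.3, -0.5, 2.8]
finger_gap: -0.0003
```

move_arm(series=[[0,0,0.05,0,0,0,1],[0,0,0,0,0,0,1]])

```text
t: 12.03
eef_pos: [0.5011, 0.0012, 0.0154]
eef_rot: [-0.0, 0.816, -0.579, 0.0]
ft_force: [0.6, -0.1, 2.9]
finger_gap: -0.0001
```

The spring is felt (1.8 → 2.9 N). I'll press on to the stop and hold.

move_arm(series=[[0,0,0.05,0,0,0,1],[0,0,0,0,0,0,1]])

```text
t: 12.2
eef_pos: [0.5012, 0.0012, 0.0141]
eef_rot: [0.0, 0.816, -0.579, 0.0]
ft_force: [-2.0, -0.1, 6.5]
finger_gap: 0.0002
```

move_arm(series=[[0,0,0.05,0,0,0,1],[0,0,0,0,0,0,1]])

```text
t: 12.37
eef_pos: [0.5013, 0.0012, 0.0137]
eef_rot: [0.0, 0.816, -0.579, 0.0]
ft_force: [-8.7, -2.2, 24.1]
finger_gap: 0.0002
```

move_arm(series=[[0,0,0,0,0,0,1],[0,0,0,0,0,0,1],[0,0,0,0,0,0,1],[0,0,0,0,0,0,1],[0,0,0,0,0,0,1],[0,0,0,0,0,0,1]])

```text
t: 12.87
eef_pos: [0.5012, 0.0012, 0.0137]
eef_rot: [0.0, 0.816, -0.579, 0.0]
ft_force: [-7.9, -1.5, 22.8]
finger_gap: 0.0
```

move_arm(series=[[0,0,-0.4,0,0,0,1],[0,0,-0.6,0,0,0,1],[0,0,-0.7,0,0,0,1],[0,0,-0.8,0,0,0,1],[0,0,0,0,0,0,1],[0,0,0,0,0,0,1]])

```text
t: 13.37
eef_pos: [0.5018, 0.0012, 0.0884]
eef_rot: [-0.0, 0.816, -0.579, 0.001]
ft_force: [-0.3, -0.1, -0.7]
finger_gap: -0.0002
```

```bash
python3 -c "
from h import *
mea('w13.png')"
```

```text
13.3667
 [0.5018 0.0012 0.0884]
 [-0.3 -0.1 -0.7]
 ('Y', np.int32(916), 'x', [-0.0228, 0.0264], 'open', [0.045, 0.0545])
 ('B', np.int32(5104), 'x', [-0.0292, 0.0303], 'open', [0.022, 0.0802])
 TCP rel
 [ 0.0017 -0.0075]
```

move_arm(series=[[0.95,0,0,0,0,0,1],[0.95,0,0,0,0,0,1],[0.95,0,0,0,0,0,1],[0,0,0,0,0,0,1],[0,0,0.7,0,0,0,1],[0,0,0.5,0,0,0,1],[0,0,0.32,0,0,0,1],[0,0,0,0,0,0,1]])

```text
t: 14.08
eef_pos: [0.5273, -0.079, 0.039]
eef_rot: [0.001, 0.816, -0.578, -0.002]
ft_force: [-0.5, 0.5, -0.7]
finger_gap: -0.0
```

```bash
python3 -c "
from h import *
mea('w14.png')"
```

```text
14.0833
 [ 0.5273 -0.079   0.039 ]
 [-0.5  0.5 -0.7]
 ('Y', np.int32(1313), 'x', [-0.0154, 0.0278], 'open', [0.0481, 0.0567])
 ('B', np.int32(6374), 'x', [-0.0217, 0.0304], 'open', [0.0224, 0.0802])
 TCP rel
 [-0.0007  0.0765]
```

move_arm(series=[[0,0,-0.08,0,0,0,1],[-0.2,0,0,0,0,0,1],[-0.2,0,0,0,0,0,1],[-0.25,0,0,0,0,0,1],[-0.25,0,0,0,0,0,1],[-0.25,0,0,0,0,0,1],[-0.25,0,0,0,0,0,1],[-0.25,0,0,0,0,0,1],[-0.25,0,0,0,0,0,1],[0,0,0,0,0,0,1]])

```text
t: 14.97
eef_pos: [0.5098, -0.0237, 0.0442]
eef_rot: [-0.0, 0.816, -0.578, -0.0]
ft_force: [-0.5, -0.7, -0.2]
finger_gap: -0.0001
```

```bash
python3 -c "
from h import *
mea('w15.png')"
```

```text
14.9667
 [ 0.5098 -0.0237  0.0442]
 [-0.5 -0.7 -0.2]
 ('Y', np.int32(603), 'x', [0.0045, 0.0281], 'open', [0.0052, 0.0127])
 ('B', np.int32(6230), 'x', [-0.0236, 0.0306], 'open', [-0.0208, 0.0377])
 TCP rel
 [0.001  0.0186]
```

move_arm(series=[[-0.2,0,0,0,0,0,1],[-0.15,0,0,0,0,0,1],[-0.1,0,0,0,0,0,1],[0,0,0,0,0,0,1]])

```text
t: 15.35
eef_pos: [0.5056, -0.0122, 0.0441]
eef_rot: [0.0, 0.816, -0.578, -0.0]
ft_force: [0.8, 0.0, 0.3]
finger_gap: -0.0002
```

move_arm(series=[[-0.1,0,0,0,0,0,1],[0,0,0,0,0,0,1]])

```text
t: 15.52
eef_pos: [0.5048, -0.0097, 0.0441]
eef_rot: [0.0, 0.816, -0.579, -0.0]
ft_force: [0.9, -0.4, 0.2]
finger_gap: 0.0004
```

move_arm(series=[[-0.08,0,0,0,0,0,1],[0,0,0,0,0,0,1]])

```text
t: 15.68
eef_pos: [0.504, -0.0075, 0.0442]
eef_rot: [0.0, 0.816, -0.579, -0.0]
ft_force: [-0.3, -0.5, -0.0]
finger_gap: -0.0001
```

```bash
python3 -c "
from h import *
mea('w16.png')"
```

```text
15.6833
 [ 0.504  -0.0075  0.0442]
 [-0.3 -0.5 -0. ]
 ('Y', np.int32(581), 'x', [0.0056, 0.0281], 'open', [-0.0114, -0.0041])
 ('B', np.int32(6198), 'x', [-0.0235, 0.0304], 'open', [-0.0371, 0.0211])
 TCP rel
 [0.0009 0.0014]
```

move_arm(series=[[-0.08,0,0,0,0,0,1],[0,0,0,0,0,0,1]])

```text
t: 15.9
eef_pos: [0.5038, -0.0066, 0.0442]
eef_rot: [0.0, 0.815, -0.579, 0.001]
ft_force: [1.9, -4.5, -3.3]
finger_gap: -0.0001
```

move_arm(series=[[-0.06,0,0,0,0,0,1],[0,0,0,0,0,0,1]])

```text
t: 16.07
eef_pos: [0.5036, -0.0056, 0.0443]
eef_rot: [0.0, 0.815, -0.579, 0.001]
ft_force: [5.4, -7.0, -3.9]
finger_gap: 0.0001
```

Closed stop reached. I'll back off, rise and check.

move_arm(series=[[0.4,0,0,0,0,0,1],[0,0,0,0,0,0,1],[0,0,-0.9,0,0,0,1],[0,0.5,-0.9,0,0,0,1],[0,0.8,-0.9,0,0,0,1],[0,0.5,-0.3,0,0,0,1],[0,0,0,0,0,0,1],[0,0,0,0,0,0,1]])

```text
t: 16.73
eef_pos: [0.4559, -0.0335, 0.1348]
eef_rot: [0.0, 0.815, -0.579, 0.001]
ft_force: [0.9, -0.1, 0.1]
finger_gap: -0.0001
```

```bash
python3 - <<'E'
from h import *
mea('w17.png')
im=cv2.imread("pics/w17.png"); cv2.imwrite("pics/c17.png",cv2.resize(im[50:300,90:440],None,fx=2.2,fy=2.2,interpolation=cv2.INTER_CUBIC))
E
```

```text
16.7333
 [ 0.4559 -0.0335  0.1348]
 [ 0.9 -0.1  0.1]
 ('Y', np.int32(629), 'x', [-0.0235, 0.0239], 'open', [-0.0131, -0.0055])
 ('B', np.int32(4601), 'x', [-0.0301, 0.0296], 'open', [-0.0386, 0.0194])
 TCP rel
 [-0.0531  0.0101]
```

View pics/c17.png

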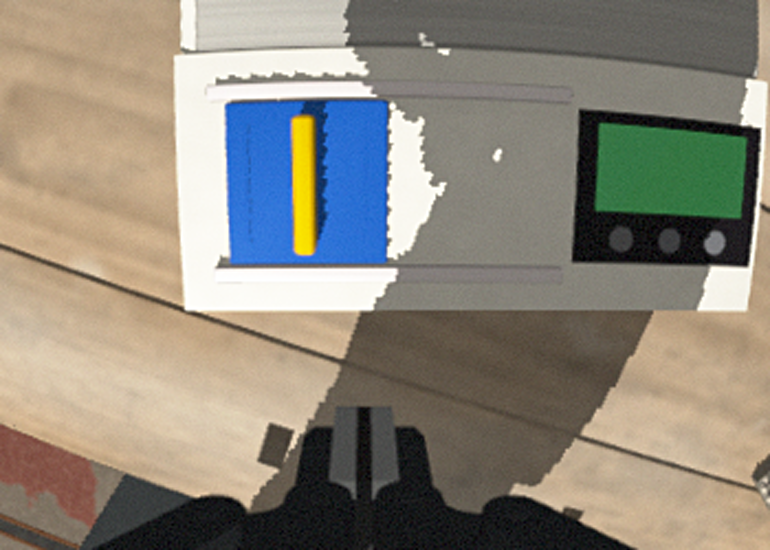

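The cover is fully over the well: blue plate at (307,182) in the crop, no sliver showing, travelled about 60.5 mm from open. The arm is clear of everything.

```bash
python3 -c "
from cell import r
print(r.job_done())"
```

```text
the job is handed in; nothing more can be done
None
```

I opened the cover to its stop, pressed and released the key, and pushed the cover shut again. The job was handed in at about 16.7 s, and no verdict was reported.

- **Cover open:** pushed by the ridge until it stopped moving, at about 4.7 N.
- **Key:** the spring force rose from about 1.8 to 2.9 N, then jumped to about 24 N at the bottom. I held it there for about 0.5 s and lifted straight out. I didn't see the key come back up: I took no look at it before closing the cover. The only sign is that the force returned to zero.
- **Cover shut:** pushed to the closed stop at about 9 N. The last wrist picture shows the well fully covered. The cover travelled about 60.5 mm between its end positions, against the stated 60 mm.
- **Surroundings:** a picture check after the key press showed the cover less than 1 mm from where it had been, so the scale had not visibly shifted then. I did not measure the scale directly at the end. The objects around it were never touched, and the arm finished about 9 cm above the console, touching nothing.

**What disagreed:** the fingertips touch about 8 mm behind the TCP, not 17 mm ahead of it as described. My first push therefore passed over the ridge without contact. I found the true height by touching the cover plate, at about 18 N.

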